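Snap the split clip onto the pivot post with the fork tool

TASK

On the swivel base a black split clip lies in its guide rails, mouth toward the upright pivot post. Take the two-pronged fork tool (not the one with the single flat blade), use it to push the clip along the guide, without touching the clip with the fingers, until it snaps fully home around the groove of the post, then lay the fork tool flat on the bench again, right way up, and let go.

Things in the scene. Friction and masses are not known exactly. Their poses are not given: they have to be found in the camera images.
- fork_grip (a point): Handle centre of the loose two-pronged fork tool on the bench (140 g), 19 mm above the tool's underside. Grey handle 110 long, 18 wide, 26 mm high (6 to 32 mm above the bench); grip it across its width. x along the handle to the prongs, z up. Rear foot 30 mm wide. A bystander tool has the same handle but one flat 22 mm wide blade; the two may swap places.
- fork_tips (a point): Midway between the two steel prong ends of the fork tool, 6 mm above its underside, 105 mm ahead of fork_grip along x. Prongs point along x, each 10 wide, 12 mm high (0 to 12 mm above the underside), gap 30 mm wide and 25 mm deep, 50 mm over both. Axes as fork_grip.
- clip_center (a point): Bore axis of the loose black split clip (50 g, 60 mm wide), 5 mm above its underside. x points out of its mouth to the post. Rear wall 16 mm high, its back face 34 mm behind this point; a tab 10 wide, 10 high sticks out 10 mm behind it (prongs push either side of it). Sprung arms touch the post 16 mm before home and spread; pushing takes about 12 N; at home the bore stops on the post.
- groove (a point): Groove centre (neck 20 mm diameter) of the upright post on the fixed base; clip_center coincides with it when home. 5 mm above the base's top, which is 14 mm above the bench. x: direction to push the clip. Base 90 wide, from 115 behind to 45 mm ahead of it. Rails 3 mm high, 64 mm apart, guide the clip. Collar 28 mm diameter above the neck, post top 50 mm above the bench.
There are look-alikes about, which are no part of the job. There is more than one size of the part that bears clip_center; the job needs the largest.

How it is judged:
On the way, in this order (a step that is already met when the one before it is completed fails the run):
1. the fork tool presses the clip toward the post (contact force between fork and clip above 1 N and horizontal distance between clip_center and groove above 0.006 m), for 0.02 s.
2. the clip has snapped home round the groove (horizontal distance between clip_center and groove below 0.004 m and z of clip_center in the frame of groove between -0.004 and 0.004 m and angle between clip_center's own z axis and vertical below 0.15 rad), for 0.1 s.
At the end, for the whole second after the job is handed in: The clip lies flat around the groove, its bore axis within 4 mm of the post's axis and its height within 4 mm; the fork tool lies on the bench (its grip point less than 30 mm above it), upright within 0.2 rad; both are at rest (all of step 2 and height (world z) of fork_grip below 0.03 m and angle between fork_grip's own z axis and vertical below 0.2 rad and linear speed of each of fork, clip below 0.02 m/s); the robot touches nothing.
It fails at once if the fingers push the clip (contact force between the fingers and clip above 1 N).
It also fails if it takes over 45 s, if anything falls off the work surface, if the arm or the gripper's body presses on something with over 40 N, if the wrist force passes 120 N, or if a joint passes its speed limit or range.

ROBOT

A 7-joint arm with a two-finger parallel gripper is mounted at the origin on a cart in front of the work surface, level with it; the furniture and walls round the work are solid. World frame = base frame: x ahead of the robot, y to its left, z up, the work surface at z = 0. Lengths are in m, angles in rad, forces in N, time in s.
With the tool pointing down it reaches from about 0.35 to 0.9 m from the base axis. Payload 8.1 kg.
Tool frame: the origin (TCP) lies midway between the tips of the shut fingers; the grasp point (between the pads) lies 19 mm behind it; z points along the fingers, y is the line along which they close (so a half turn about z gives the same grasp; the last joint's range is limited). The gripper opens to 92 mm and grips with 3 to 60 N. Pads are 19 mm wide; open, the fingers measure 130 mm over their backs; the gripper's body (75 mm by 190 mm) begins 47 mm behind the grasp point.
Start: joints at [1.211, 0.434, 0.025, 1.573, -0.012, 1.134, -0.075], TCP at [0.159, -0.605, 0.227] pointing down, gripper open.
Joint ranges: [-2.62, 2.62], [-0.44, 2.09], [-1.27, 1.32], [0.08, 2.57], [-1.32, 4.46], [0.12, 2], [-2.74, 2.74]. Speed limits (rad/s): [2.22, 2.22, 3.01, 3.01, 3.14, 3.14, 3.14].

INTERFACE

Orientations are given as a rotation vector (axis times angle).
In Python, from cell import observe, get_image, camera_model, sign_off, recognise, silhouettes gives the robot as it stands.
- The arm moves only by the tool apply_moves, never from a script. Its argument "motion" is a list of rows, each an object of numbers: "x", "y", "z": the shift along the world's x, y, z in cm; "yaw": the turn about the world's z in degrees; "hand": the opening, from -1 (shut) to 1 (fully open), so that 0 is half open. In form: [{"x": .., "y": .., "z": .., "yaw": .., "hand": ..}, ...]. A call has 1 to 10 rows; each row is the pose to reach, as a shift and turn from the pose commanded when the call began; what a row does not reach only later rows make up. A row lasts 1/8 s, in which the tool goes at most 62.5 mm and 10.7 degrees, less where a joint would pass 70% of its speed; a pose out of reach is approached as far as the arm can. A call with a gripper value outside its range is refused whole. The fingers move at their own pace and stop on an object; "newtons" is the grip in N (left out, the last holds). Time passes only in rows, so rows that repeat a pose let the fingers close. It gives the time, the measured TCP pose, the force, the opening and the grip force at its end, in the units of the state.
- observe(): the state, without advancing time (a new reading comes with each control period).
- get_image(name): name is "scene" or "top"; returns the picture (420x560x3 uint8, blue, green, red); there is no depth.
- camera_model(name): a dict with "camera_matrix" (3x3 intrinsics, pixels), "k1" (the pictures are not rectified: a ray, as slopes to the right and down, at radius r is drawn at 1 + k1 r^2 times it, then the intrinsics apply), "T" (4x4, takes a point from camera to world coordinates). Camera axes: x right, y up, looking along -z (the intrinsics and any distortion apply to the point x, -y, -z); pixel columns grow to the right and rows downward; lengths in m; the calibration is good to about 2 mm. A picture is of the moment at which its call begins. camera_model takes no time and is no camera call.
- sign_off(): hands the job in; it is judged then, once.
Trained networks look in the newest picture that a camera, given by its name, has taken for a name from the list of things; names that differ only in an ending like _2 or _b are one class to them, and where a whole thing is asked for, a point or a joint stands for the part that bears it (a point fixed in the world has none). Each returns a list of dicts, best first, with "p" (0 to 1); they miss things now and then, are a little off and sometimes report something else, mostly with a low value. They report only what shows in the picture. A call takes as long as a camera call. They do not tell look-alikes from the thing itself.
- recognise(query, camera): "rect" ([left, top, right, bottom] in pixels, round what is visible of it).
- silhouettes(query, camera): "mask" (420x560 bool, what is visible of it) and "rect" ([left, top, right, bottom] in pixels, round what is visible of it).
The state is a dict: "clock": time; "joints": joint angles; "dq": joint speeds; "joint_efforts": joint torques, N m; "position": TCP position; "ee_rot": TCP orientation; "force": force on the tool from outside, world axes, zero at the start; "ft_torque": the same for the moment, N m; "width": opening from 0.0 (shut) to 1.0 (fully open); "gripper_force": force on a finger pad.
Only numpy, scipy, OpenCV 4.12 (cv2) and the standard library are available. Lean on these libraries where they do the work, as an engineer would, in place of code of your own. Each camera call takes 0.05 s, during which the arm holds its last target. There are 200 camera calls.

## Working session

There is one attempt and no reset: what is moved stays moved. The work goes in short steps, Python scripts to look and compute and a tool call to move; the robot and the scene stay as the last step left them, time stands still between calls to the robot, and variables do not carry over. Pictures are saved under pics/ and viewed, at most 10 in all, crops included, and the job is handed in when it is done.

Besides the shell and the picture viewer there is one more tool, called after "Request:" as name([rows], argument=value, ...), one row to a line, values as JSON. apply_moves: Moves the arm, as the interface text tells. Its arguments: {"type":"object","properties":{"motion":{"type":"array","items":{"type":"object","properties":{"x":{"type":"number"},"y":{"type":"number"},"z":{"type":"number"},"yaw":{"type":"number"},"hand":{"type":"number"}}}},"newtons":{"type":"number"}},"required":["motion"]}

```bash
mkdir -p pics
python3 - <<'E'
from cell import *
import cv2,numpy as np
s=observe();print(s['clock'],s['position'],s['ee_rot'],s['width'])
ims=[]
for c in("top","scene"):
    im=get_image(c);cv2.imwrite(f"pics/{c}0.png",im)
    m=camera_model(c);print(c,np.round(m["camera_matrix"],1).tolist(),m["k1"],np.round(m["T"],3).tolist())
    for q in("fork_grip","clip_center","groove","fork_tips"):
        print(c,q,[(np.round(r["rect"]).tolist(),round(r["p"],2)) for r in recognise(q,c)])
E
```

```text
0.0 [ 0.15850676 -0.60401682  0.22594913] [-3.11420309e+00 -4.01860107e-01  5.73273945e-04] 0.9985013568688714
top [[503.8, 0.0, 284.2], [0.0, 503.8, 211.6], [0.0, 0.0, 1.0]] 0.02659473400241198 [[-0.004, 0.999, -0.038, 0.452], [-1.0, -0.004, -0.023, -0.086], [-0.023, 0.038, 0.999, 1.144], [0.0, 0.0, 0.0, 1.0]]
top fork_grip [([340.0, 142.0, 418.0, 169.0], 0.72)]
top clip_center [([206.0, 195.0, 232.0, 221.0], 0.92), ([265.0, 178.0, 279.0, 189.0], 0.61), ([194.0, 250.0, 210.0, 260.0], 0.51)]
top groove [([170.0, 175.0, 249.0, 234.0], 0.83)]
top fork_tips [([342.0, 142.0, 416.0, 167.0], 0.85)]
scene [[420.7, 0.0, 276.6], [0.0, 420.7, 210.0], [0.0, 0.0, 1.0]] -0.059981385936820626 [[-0.757, 0.503, -0.417, 0.14], [-0.653, -0.571, 0.498, 0.38], [0.012, 0.649, 0.761, 0.713], [0.0, 0.0, 0.0, 1.0]]
scene fork_grip [([269.0, 125.0, 317.0, 171.0], 0.69)]
scene clip_center [([216.0, 244.0, 246.0, 276.0], 0.59), ([244.0, 301.0, 269.0, 325.0], 0.5), ([238.0, 209.0, 257.0, 223.0], 0.45)]
scene groove [([172.0, 235.0, 264.0, 306.0], 0.87)]
scene fork_tips [([266.0, 124.0, 317.0, 168.0], 0.97)]
```

View pics/top0.png

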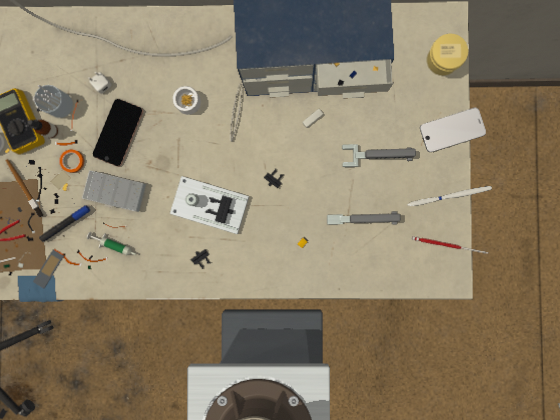

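View pics/scene0.png

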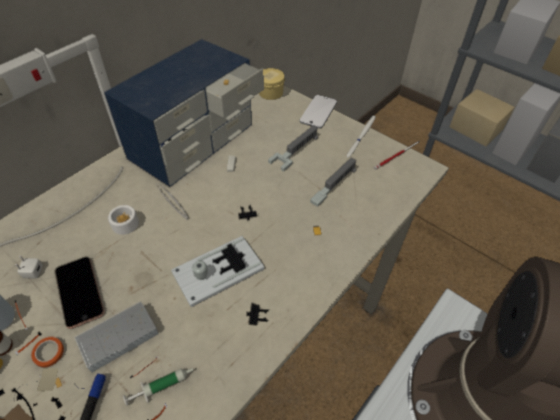

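Run:
```python
import cv2,numpy as np
im=cv2.imread("pics/top0.png")
def crop(l,t,r,b,k):
    c=cv2.resize(im[t:b,l:r],None,fx=k,fy=k,interpolation=cv2.INTER_CUBIC)
    for x in range(l,r,10):
        cv2.line(c,((x-l)*k,0),((x-l)*k,8),(0,0,255),1);cv2.putText(c,str(x),((x-l)*k,20),0,.35,(0,0,255))
    for y in range(t,b,10):
        cv2.line(c,(0,(y-t)*k),(8,(y-t)*k),(0,0,255),1);cv2.putText(c,str(y),(10,(y-t)*k+4),0,.35,(0,0,255))
    return c
cv2.imwrite("pics/fork.png",crop(330,135,428,175,8))
cv2.imwrite("pics/base.png",crop(165,170,255,240,8))
```

```text
(no output)
```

View pics/fork.png

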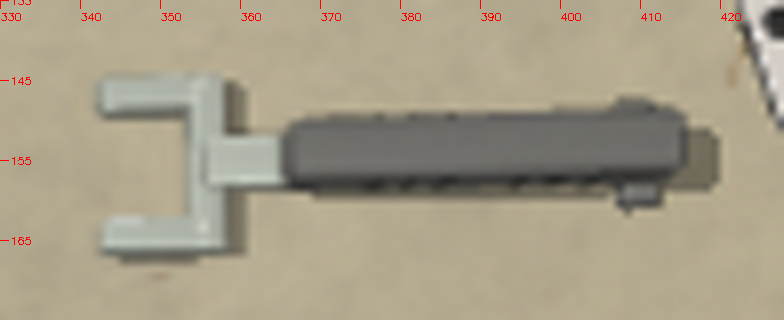

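View pics/base.png

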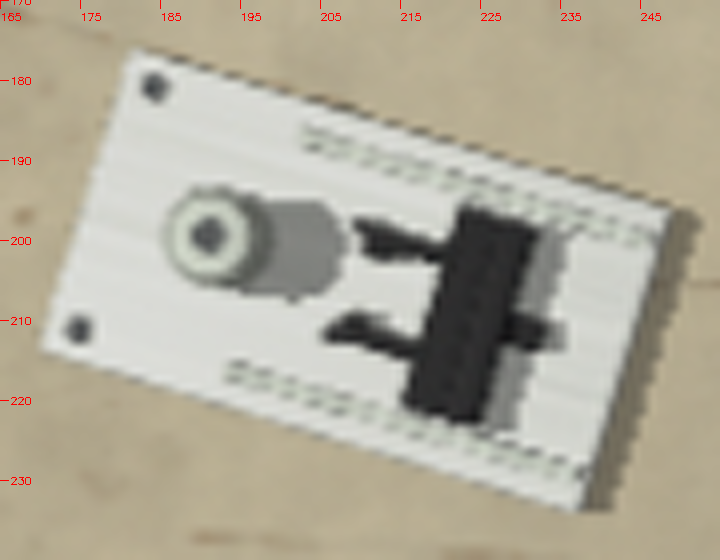

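```bash
cat > geo.py <<'E'
import cv2,numpy as np
from cell import camera_model
def world(uv,z,cam="top"):
    m=camera_model(cam);K=np.array(m["camera_matrix"]);T=np.array(m["T"])
    d=(np.array(uv,float)-K[:2,2])/[K[0,0],K[1,1]]
    s=d.copy()
    for _ in range(20): s=d/(1+m["k1"]*(s@s))
    r=T[:3,:3]@[s[0],-s[1],-1]; 
    return T[:3,3]+r*(z-T[2,3])/r[2]
def pix(p,cam="top"):
    m=camera_model(cam);K=np.array(m["camera_matrix"]);T=np.array(m["T"])
    c=T[:3,:3].T@(np.array(p)-T[:3,3]);s=np.array([c[0],-c[1]])/-c[2];s=s*(1+m["k1"]*(s@s))
    return s*[K[0,0],K[1,1]]+K[:2,2]
E
python3 - <<'E'
from geo import *
np.set_printoptions(precision=4,suppress=True)
f=lambda *a:world(a[:2],a[2])[:2]
tips=f(341.7,155.8,.012);h1=f(365.5,153.8,.032);h2=f(415,152.8,.032)
print("tips",tips,"handle",h1,h2,"len",np.linalg.norm(h1-h2),"mid",(h1+h2)/2)
for n,d in(("h",h1-h2),("t",tips-(h1+h2)/2)): print(n,np.degrees(np.arctan2(d[1],d[0])),np.linalg.norm(d))
C=[f(*p,.014) for p in((181,176),(248.7,196.3),(237.2,234),(169.8,213.7))];print("base",C)
a=(C[0]+C[3]-C[1]-C[2])/2;a/=np.linalg.norm(a);print("dir",a,np.degrees(np.arctan2(a[1],a[0])),np.linalg.norm(C[0]-C[1]),np.linalg.norm(C[0]-C[3]))
print("groove by base",(C[0]+C[3])/2-.045*a,"post",f(190.8,199.3,.05))
print("clip wall back top",f(232.5,199.5,.030),f(225.3,223,.030),"tab",f(233.5,211.5,.024))
# scene post/others
def fs(*a):return world(a[:2],a[2],"scene")[:2]
print("scene post top approx",fs(199.5,264,.05))
E
```

```text
tips [ 0.6202 -0.19  ] handle [ 0.6212 -0.2405] [ 0.6225 -0.3489] len 0.10840956914318048 mid [ 0.6219 -0.2947]
h 90.69404271204031 0.10840956914318048
t 90.94060121056451 0.10478953572324558
base [array([0.5764, 0.1727]), array([0.5298, 0.0197]), array([0.4451, 0.0456]), array([0.4914, 0.1977])]
dir [0.2913 0.9566] 73.06256615800731 0.16001472443704487 0.08867516588767534
groove by base [0.5208 0.1422] post [0.5214 0.1429]
clip wall back top [0.5217 0.0542] [0.4696 0.0702] tab [0.4953 0.0527]
scene post top approx [0.5248 0.1414]
```

The fork is the upper tool: its two prongs show at (342–357, 145–167). The tool at (328–405, 218) has the single flat blade. There are three clips, at (222,209), (272,180) and (201,258). The one at (222,209) on the base is the largest and the only one in the rails, and the crop confirms it. The post is at (191,199).

Request:
apply_moves([
  {"x": 4.6,"y": 3.1,"z": -0.5,"yaw": 7.6},
  {"x": 9.2,"y": 6.2,"z": -1,"yaw": 15.2},
  {"x": 13.9,"y": 9.3,"z": -1.5,"yaw": 22.8},
  {"x": 18.5,"y": 12.4,"z": -2,"yaw": 30.4},
  {"x": 23.1,"y": 15.5,"z": -2.5,"yaw": 38},
  {"x": 27.8,"y": 18.6,"z": -3,"yaw": 45.6},
  {"x": 32.4,"y": 21.7,"z": -3.5,"yaw": 53.2},
  {"x": 37,"y": 24.8,"z": -4,"yaw": 60.8},
  {"x": 41.7,"y": 27.8,"z": -4.5,"yaw": 68.4},
  {"x": 46.3,"y": 30.9,"z": -5,"yaw": 76.1},
], newtons=50)

```text
schema error: expected keys x, y, z, yaw, hand
```

Request:
apply_moves([
  {"hand": 1},
])

```text
schema error: expected keys x, y, z, yaw, hand
```

Request:
apply_moves([
  {"x": 4.6,"y": 3.1,"z": -0.5,"yaw": 7.6,"hand": 1},
  {"x": 9.2,"y": 6.2,"z": -1,"yaw": 15.2,"hand": 1},
  {"x": 13.9,"y": 9.3,"z": -1.5,"yaw": 22.8,"hand": 1},
  {"x": 18.5,"y": 12.4,"z": -2,"yaw": 30.4,"hand": 1},
  {"x": 23.1,"y": 15.5,"z": -2.5,"yaw": 38,"hand": 1},
  {"x": 27.8,"y": 18.6,"z": -3,"yaw": 45.6,"hand": 1},
  {"x": 32.4,"y": 21.7,"z": -3.5,"yaw": 53.2,"hand": 1},
  {"x": 37,"y": 24.8,"z": -4,"yaw": 60.8,"hand": 1},
  {"x": 41.7,"y": 27.8,"z": -4.5,"yaw": 68.4,"hand": 1},
  {"x": 46.3,"y": 30.9,"z": -5,"yaw": 76.1,"hand": 1},
], newtons=50)

```text
clock: 1.75
position: [0.6231, -0.2948, 0.1767]
ee_rot: [2.201, 2.241, -0.0]
force: [0.5, -0.7, 0.2]
width: 1.0
gripper_force: 0.0
```

Request:
apply_moves([
  {"x": 0,"y": 0,"z": 0,"yaw": 0,"hand": 1},
  {"x": 0,"y": 0,"z": 0,"yaw": 0,"hand": 1},
])

```text
clock: 2.0
position: [0.6213, -0.296, 0.1764]
ee_rot: [-2.206, -2.236, 0.001]
force: [-0.1, -0.6, 0.4]
width: 0.997
gripper_force: 0.0
```

Request:
apply_moves([
  {"x": 0,"y": 0,"z": -3,"yaw": 0,"hand": 1},
  {"x": 0,"y": 0,"z": -6,"yaw": 0,"hand": 1},
  {"x": 0,"y": 0,"z": -9,"yaw": 0,"hand": 1},
  {"x": 0,"y": 0,"z": -12,"yaw": 0,"hand": 1},
  {"x": 0,"y": 0,"z": -14,"yaw": 0,"hand": 1},
  {"x": 0,"y": 0,"z": -15.5,"yaw": 0,"hand": 1},
  {"x": 0,"y": 0,"z": -16.5,"yaw": 0,"hand": 1},
  {"x": 0,"y": 0,"z": -17,"yaw": 0,"hand": 1},
  {"x": 0,"y": 0,"z": -17,"yaw": 0,"hand": 1},
])

```text
clock: 3.12
position: [0.6219, -0.2956, 0.0069]
ee_rot: [2.205, 2.237, 0.0]
force: [0.1, 0.3, 0.6]
width: 1.001
gripper_force: 0.0
```

Request:
apply_moves([
  {"x": 0,"y": 0,"z": 0,"yaw": 0,"hand": -0.2},
  {"x": 0,"y": 0,"z": 0,"yaw": 0,"hand": -0.5},
  {"x": 0,"y": 0,"z": 0,"yaw": 0,"hand": -1},
  {"x": 0,"y": 0,"z": 0,"yaw": 0,"hand": -1},
  {"x": 0,"y": 0,"z": 0,"yaw": 0,"hand": -1},
  {"x": 0,"y": 0,"z": 0,"yaw": 0,"hand": -1},
  {"x": 0,"y": 0,"z": 0,"yaw": 0,"hand": -1},
  {"x": 0,"y": 0,"z": 0,"yaw": 0,"hand": -1},
], newtons=50)

```text
clock: 4.12
position: [0.6218, -0.2955, 0.0067]
ee_rot: [2.206, 2.237, 0.0]
force: [1.1, 0.6, 0.8]
width: 0.194
gripper_force: 50.0
```

Request:
apply_moves([
  {"x": 0,"y": 0,"z": 2,"yaw": 0,"hand": -1},
  {"x": 0,"y": 0,"z": 5,"yaw": 0,"hand": -1},
  {"x": -1.5,"y": 2,"z": 8,"yaw": -2,"hand": -1},
  {"x": -4,"y": 5.5,"z": 9,"yaw": -5,"hand": -1},
  {"x": -7,"y": 9.5,"z": 9,"yaw": -8,"hand": -1},
  {"x": -10,"y": 13.5,"z": 9,"yaw": -11,"hand": -1},
  {"x": -13,"y": 17.5,"z": 9,"yaw": -14,"hand": -1},
  {"x": -15.5,"y": 21,"z": 9,"yaw": -16.5,"hand": -1},
  {"x": -16.5,"y": 22.9,"z": 9,"yaw": -17.7,"hand": -1},
  {"x": -16.5,"y": 22.9,"z": 9,"yaw": -17.7,"hand": -1},
])

```text
clock: 5.38
position: [0.4566, -0.0651, 0.098]
ee_rot: [2.52, 1.874, 0.001]
force: [0.3, -1.3, -0.9]
width: 0.193
gripper_force: 50.0
```

Request:
apply_moves([
  {"x": 0,"y": 0,"z": -2,"yaw": 0,"hand": -1},
  {"x": 0,"y": 0,"z": -4,"yaw": 0,"hand": -1},
  {"x": 0,"y": 0,"z": -5.5,"yaw": 0,"hand": -1},
  {"x": 0,"y": 0,"z": -6.5,"yaw": 0,"hand": -1},
  {"x": 0,"y": 0,"z": -6.5,"yaw": 0,"hand": -1},
])

```text
clock: 6.0
position: [0.4566, -0.0667, 0.0313]
ee_rot: [-2.523, -1.871, 0.001]
force: [0.2, 0.4, -0.7]
width: 0.197
gripper_force: 50.0
```

Run:
```python
from cell import *
import cv2,numpy as np
s=observe();print(s['position'],s['ee_rot'],s['force'],s['width'])
a=get_image("top")[160:250,160:320];b=get_image("scene")[180:320,170:340]
cv2.imwrite("pics/pre_top.png",cv2.resize(a,None,fx=5,fy=5,interpolation=cv2.INTER_CUBIC))
cv2.imwrite("pics/pre_scene.png",cv2.resize(b,None,fx=4,fy=4,interpolation=cv2.INTER_CUBIC))
```

```text
[ 0.45655709 -0.06669601  0.0313274 ] [-2.52327717e+00 -1.87061122e+00  1.15136304e-03] [ 0.20272302  0.35875321 -0.6720843 ] 0.19673430797261804
```

View pics/pre_top.png

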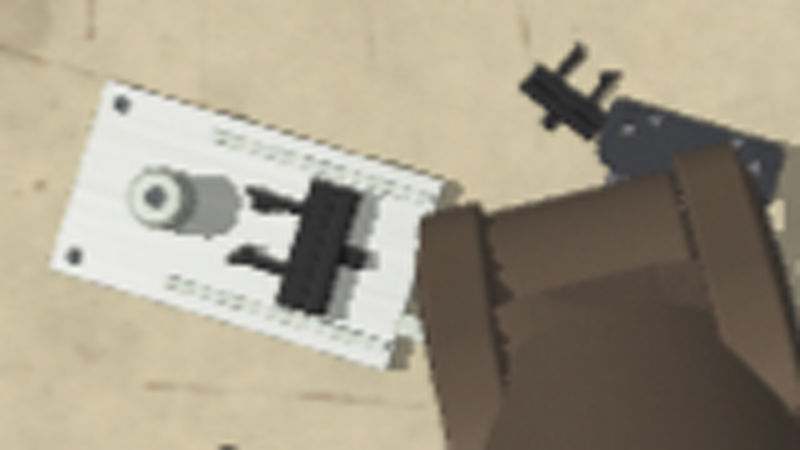

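View pics/pre_scene.png

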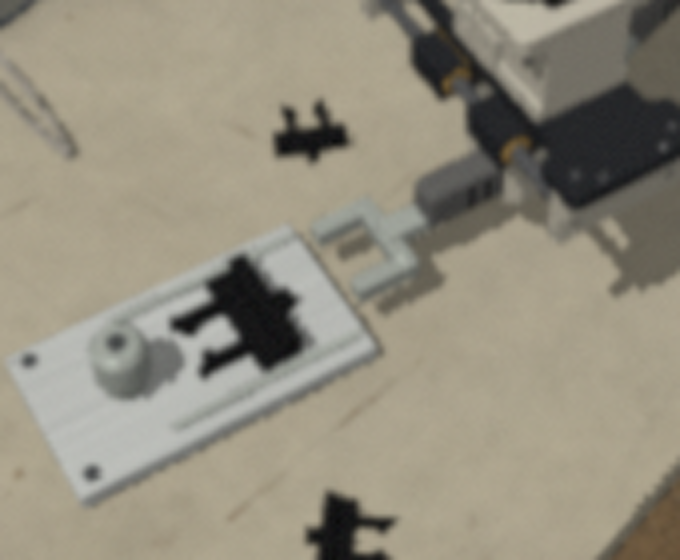

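The prongs sit centred behind the clip and level, with the base rear edge just ahead. I'll lower 8 mm and push along the guide, direction (0.291, 0.957).

Request:
apply_moves([
  {"x": 0,"y": 0,"z": -0.8,"yaw": 0,"hand": -1},
  {"x": 0,"y": 0,"z": -0.8,"yaw": 0,"hand": -1},
  {"x": 0.29,"y": 0.96,"z": -0.8,"yaw": 0,"hand": -1},
  {"x": 0.58,"y": 1.91,"z": -0.8,"yaw": 0,"hand": -1},
  {"x": 0.73,"y": 2.39,"z": -0.8,"yaw": 0,"hand": -1},
  {"x": 0.87,"y": 2.87,"z": -0.8,"yaw": 0,"hand": -1},
  {"x": 1.02,"y": 3.35,"z": -0.8,"yaw": 0,"hand": -1},
  {"x": 1.17,"y": 3.83,"z": -0.8,"yaw": 0,"hand": -1},
])

```text
clock: 7.1
position: [0.4684, -0.0281, 0.0237]
ee_rot: [2.524, 1.871, -0.0]
force: [1.0, -0.2, -0.2]
width: 0.189
gripper_force: 50.0
```

Request:
apply_moves([
  {"x": 0.12,"y": 0.38,"z": 0,"yaw": 0,"hand": -1},
  {"x": 0.23,"y": 0.77,"z": 0,"yaw": 0,"hand": -1},
  {"x": 0.35,"y": 1.15,"z": 0,"yaw": 0,"hand": -1},
  {"x": 0.47,"y": 1.53,"z": 0,"yaw": 0,"hand": -1},
  {"x": 0.58,"y": 1.91,"z": 0,"yaw": 0,"hand": -1},
  {"x": 0.7,"y": 2.3,"z": 0,"yaw": 0,"hand": -1},
])

```text
clock: 7.85
position: [0.4755, -0.005, 0.0237]
ee_rot: [2.524, 1.871, -0.0]
force: [0.0, 0.3, -1.4]
width: 0.196
gripper_force: 50.0
```

Request:
apply_moves([
  {"x": 0.06,"y": 0.19,"z": 0,"yaw": 0,"hand": -1},
  {"x": 0.12,"y": 0.38,"z": 0,"yaw": 0,"hand": -1},
  {"x": 0.17,"y": 0.57,"z": 0,"yaw": 0,"hand": -1},
  {"x": 0.23,"y": 0.77,"z": 0,"yaw": 0,"hand": -1},
])

```text
clock: 8.35
position: [0.4767, 0.0, 0.0236]
ee_rot: [2.525, 1.868, -0.005]
force: [-3.0, -10.0, 3.2]
width: 0.195
gripper_force: 50.0
```

Request:
apply_moves([
  {"x": 0.06,"y": 0.19,"z": 0,"yaw": 0,"hand": -1},
  {"x": 0.12,"y": 0.38,"z": 0,"yaw": 0,"hand": -1},
  {"x": 0.15,"y": 0.48,"z": 0,"yaw": 0,"hand": -1},
])

```text
clock: 8.72
position: [0.479, 0.0064, 0.0237]
ee_rot: [2.524, 1.869, -0.001]
force: [-0.6, -2.6, -0.7]
width: 0.191
gripper_force: 50.0
```

Request:
apply_moves([
  {"x": 0.06,"y": 0.19,"z": 0,"yaw": 0,"hand": -1},
  {"x": 0.09,"y": 0.29,"z": 0,"yaw": 0,"hand": -1},
  {"x": 0.09,"y": 0.29,"z": 0,"yaw": 0,"hand": -1},
])

```text
clock: 9.1
position: [0.4802, 0.0107, 0.0237]
ee_rot: [-2.523, -1.872, -0.001]
force: [0.6, -0.2, 0.0]
width: 0.19
gripper_force: 50.0
```

Request:
apply_moves([
  {"x": 0.03,"y": 0.1,"z": 0,"yaw": 0,"hand": -1},
  {"x": 0.06,"y": 0.19,"z": 0,"yaw": 0,"hand": -1},
  {"x": 0.06,"y": 0.19,"z": 0,"yaw": 0,"hand": -1},
])

```text
clock: 9.48
position: [0.4807, 0.0121, 0.0237]
ee_rot: [2.524, 1.871, 0.0]
force: [-0.5, -0.0, -0.7]
width: 0.192
gripper_force: 50.0
```

Request:
apply_moves([
  {"x": 0.03,"y": 0.1,"z": 0,"yaw": 0,"hand": -1},
  {"x": 0.06,"y": 0.19,"z": 0,"yaw": 0,"hand": -1},
  {"x": 0.06,"y": 0.19,"z": 0,"yaw": 0,"hand": -1},
])

```text
clock: 9.85
position: [0.4806, 0.0125, 0.0236]
ee_rot: [2.524, 1.869, -0.003]
force: [-1.0, -6.0, 1.7]
width: 0.194
gripper_force: 50.0
```

Run:
```python
from cell import *
import cv2,numpy as np
s=observe();print(s['position'],s['force'])
a=get_image("top")[165:245,165:265];b=get_image("scene")[210:320,150:290]
a=cv2.resize(a,(500,400),interpolation=cv2.INTER_CUBIC)
cv2.imwrite("pics/home_top.png",a)
cv2.imwrite("pics/home_scene.png",cv2.resize(b,None,fx=5,fy=5,interpolation=cv2.INTER_CUBIC))
```

```text
[0.48064884 0.01247205 0.02364275] [-0.99484339 -6.01955126  1.68111731]
```

View pics/home_scene.png

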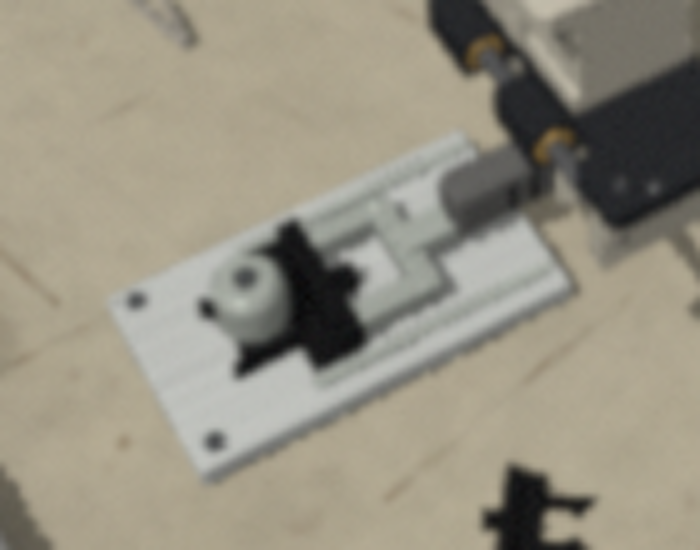

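The clip sits round the post at about (250,300) in the crop, with both prongs on its rear wall, and force has started to build. I'll press a little harder to make sure it has reached the stop.

Request:
apply_moves([
  {"x": 0.06,"y": 0.19,"z": 0,"yaw": 0,"hand": -1},
  {"x": 0.12,"y": 0.38,"z": 0,"yaw": 0,"hand": -1},
  {"x": 0.12,"y": 0.38,"z": 0,"yaw": 0,"hand": -1},
])

```text
clock: 10.32
position: [0.4804, 0.0128, 0.0234]
ee_rot: [2.526, 1.864, -0.011]
force: [-4.6, -17.3, 7.4]
width: 0.192
gripper_force: 50.0
```

Request:
apply_moves([
  {"x": -0.29,"y": -0.96,"z": 0,"yaw": 0,"hand": -1},
  {"x": -0.73,"y": -2.4,"z": 0,"yaw": 0,"hand": -1},
  {"x": -1.3,"y": -4.3,"z": 0,"yaw": 0,"hand": -1},
  {"x": -1.9,"y": -6.2,"z": 0,"yaw": 0,"hand": -1},
  {"x": -2.5,"y": -8.2,"z": 0,"yaw": 0,"hand": -1},
  {"x": -2.5,"y": -8.2,"z": 2,"yaw": 0,"hand": -1},
  {"x": -2.5,"y": -8.2,"z": 5,"yaw": 0,"hand": -1},
  {"x": -2.5,"y": -8.2,"z": 8,"yaw": 0,"hand": -1},
  {"x": -2.5,"y": -8.2,"z": 8,"yaw": 0,"hand": -1},
])

```text
clock: 11.45
position: [0.4589, -0.0646, 0.1055]
ee_rot: [2.522, 1.869, 0.005]
force: [0.2, 1.1, -1.6]
width: 0.193
gripper_force: 50.0
```

Request:
apply_moves([
  {"x": 1.5,"y": -2,"z": 0,"yaw": 2,"hand": -1},
  {"x": 4,"y": -5.5,"z": 0,"yaw": 5,"hand": -1},
  {"x": 7,"y": -9.5,"z": 0,"yaw": 8,"hand": -1},
  {"x": 10,"y": -13.5,"z": 0,"yaw": 11,"hand": -1},
  {"x": 13,"y": -18,"z": 0,"yaw": 14,"hand": -1},
  {"x": 15.5,"y": -21.5,"z": 0,"yaw": 16.5,"hand": -1},
  {"x": 16.5,"y": -23.1,"z": 0,"yaw": 17.7,"hand": -1},
  {"x": 16.5,"y": -23.1,"z": 0,"yaw": 17.7,"hand": -1},
  {"x": 16.5,"y": -23.1,"z": 0,"yaw": 17.7,"hand": -1},
])

```text
clock: 12.58
position: [0.6217, -0.2939, 0.1027]
ee_rot: [-2.204, -2.236, 0.0]
force: [0.5, 0.0, -1.7]
width: 0.191
gripper_force: 50.0
```

Run:
```python
from cell import *
import cv2,numpy as np
s=observe();print(s['position'],s['ee_rot'],s['force'])
a=get_image("top")[165:245,165:265]
cv2.imwrite("pics/home_top2.png",cv2.resize(a,None,fx=7,fy=7,interpolation=cv2.INTER_CUBIC))
```

```text
[ 0.62172494 -0.29390493  0.10273411] [-2.20378427e+00 -2.23627435e+00  1.36037683e-04] [ 0.54586938  0.00713272 -1.73428958]
```

View pics/home_top2.png

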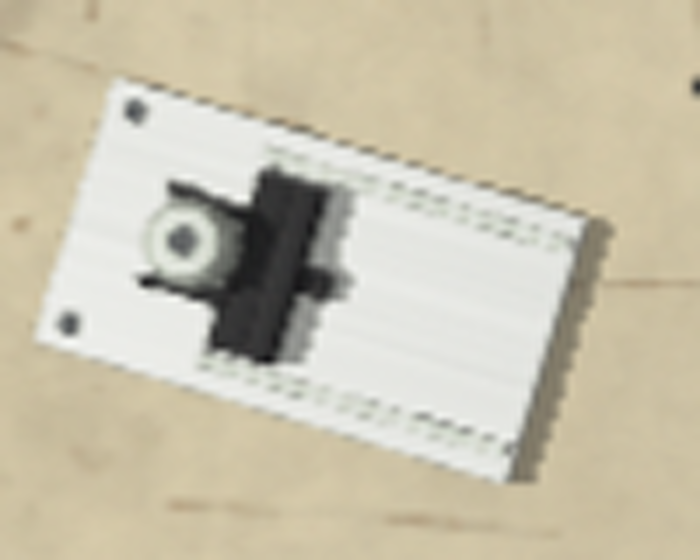

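Seen from the top, the clip moved about 49 mm and now closes round the post at (185,240) in the crop. That matches the estimated 50 mm, and the push ended against a firm stop. Next I'll lay the fork down.

Request:
apply_moves([
  {"x": 0,"y": 0,"z": -3,"yaw": 0,"hand": -1},
  {"x": 0,"y": 0,"z": -6,"yaw": 0,"hand": -1},
  {"x": 0,"y": 0,"z": -8,"yaw": 0,"hand": -1},
  {"x": 0,"y": 0,"z": -9,"yaw": 0,"hand": -1},
  {"x": 0,"y": 0,"z": -9.4,"yaw": 0,"hand": -1},
  {"x": 0,"y": 0,"z": -9.6,"yaw": 0,"hand": -1},
  {"x": 0,"y": 0,"z": -9.6,"yaw": 0,"hand": -1},
])

```text
clock: 13.5
position: [0.6229, -0.2954, 0.0084]
ee_rot: [2.205, 2.236, 0.001]
force: [0.2, 0.3, -1.1]
width: 0.193
gripper_force: 50.0
```

Request:
apply_moves([
  {"x": 0,"y": 0,"z": 0,"yaw": 0,"hand": -0.4},
  {"x": 0,"y": 0,"z": 0,"yaw": 0,"hand": 0},
  {"x": 0,"y": 0,"z": 0,"yaw": 0,"hand": 0.6},
  {"x": 0,"y": 0,"z": 0,"yaw": 0,"hand": 0.6},
  {"x": 0,"y": 0,"z": 0,"yaw": 0,"hand": 0.6},
])

```text
clock: 14.12
position: [0.6225, -0.2952, 0.0077]
ee_rot: [-2.206, -2.237, -0.0]
force: [1.0, 0.7, 0.9]
width: 0.684
gripper_force: 0.0
```

Request:
apply_moves([
  {"x": 0,"y": 0,"z": 2,"yaw": 0,"hand": 0.6},
  {"x": 0,"y": 0,"z": 5,"yaw": 0,"hand": 0.6},
  {"x": 0,"y": 0,"z": 9,"yaw": 0,"hand": 0.6},
  {"x": 0,"y": 0,"z": 13,"yaw": 0,"hand": 0.6},
  {"x": 0,"y": -5,"z": 17,"yaw": 0,"hand": 0.6},
  {"x": -4,"y": -10,"z": 19,"yaw": 0,"hand": 0.6},
  {"x": -8,"y": -15,"z": 19,"yaw": 0,"hand": 0.6},
  {"x": -12,"y": -20,"z": 19,"yaw": 0,"hand": 0.6},
  {"x": -16,"y": -25,"z": 19,"yaw": 0,"hand": 0.6},
  {"x": -16,"y": -25,"z": 19,"yaw": 0,"hand": 0.6},
])

```text
clock: 15.38
position: [0.457, -0.5509, 0.199]
ee_rot: [2.214, 2.227, -0.006]
force: [-0.3, 0.2, -0.2]
width: 0.802
gripper_force: 0.0
```

Run:
```python
from cell import *
import cv2,numpy as np
s=observe();print(s['clock'],s['position'],s['width'])
a=get_image("top")[130:240,160:430]; b=get_image("scene")[110:320,150:370]
a=cv2.resize(a,(780,318)); b=cv2.resize(b,(280,267))
c=np.zeros((590,780,3),np.uint8);c[:318]=a;c[320:587,:280]=b
cv2.imwrite("pics/final.png",c)
```

```text
15.375 [ 0.45700764 -0.55087603  0.1990124 ] 0.8017022764657923
```

View pics/final.png

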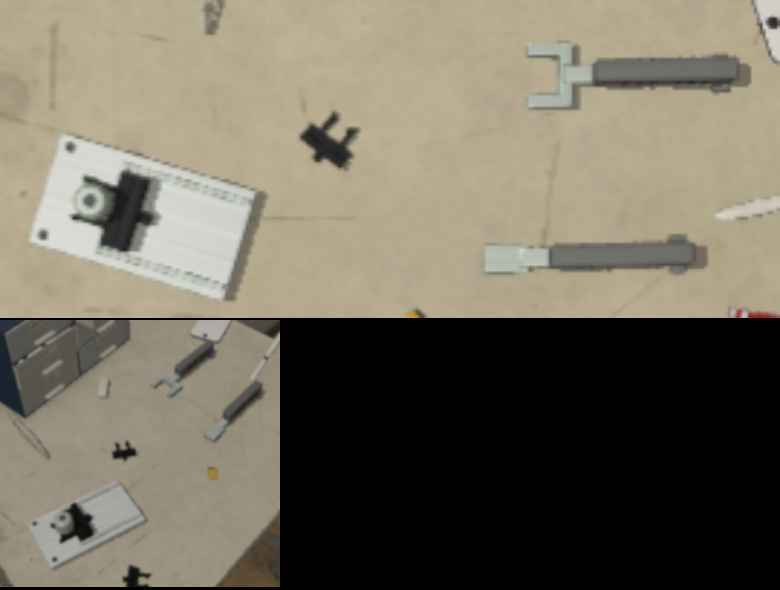

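The fork lies flat and upright at crop (527–740, 75), the clip is round the post at (92,200), and the robot is clear of everything.

Request:
apply_moves([
  {"x": 0,"y": 0,"z": 0,"yaw": 0,"hand": 0.6},
  {"x": 0,"y": 0,"z": 0,"yaw": 0,"hand": 0.6},
])

```text
clock: 15.72
position: [0.4644, -0.5433, 0.1982]
ee_rot: [2.202, 2.24, 0.002]
force: [-1.1, 0.8, 0.7]
width: 0.801
gripper_force: 0.0
```

```bash
python3 -c "
from cell import *
print(sign_off())"
```

```text
the job is handed in; nothing more can be done
None
```

I pushed the clip home round the post with the two-pronged fork, laid the fork flat and upright on the bench, let go and handed the job in at about 16 s; the sign-off returned no verdict.

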